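# Fill the gap on the revolving hitch-ball display

## Task

One place on the revolving hitch-ball display is empty. Push the display's round plate gently by its rim - not by the chrome balls or the hole - until the empty place faces front, straight behind the card holder, and let go of it; then take the smaller of the two balls standing in the wooden stock block and lower its shank gently into the empty hole until the flange sits flush, leaving it there, still facing front. Leave the other goods where they are.

Things in the scene. Friction and masses are not known exactly. Their poses are not given: they have to be found in the camera images.
- stand: Fixed foot of the revolving display: dark steel, round, 250 mm across; origin on its upright axis at counter height. A low sloping card holder (92 mm wide, top 38 mm above the counter, out to 222 mm from the axis) sticks out on its own -x side: that is the display's front. Its place and yaw vary.
- front (a point): Point fixed to the stand, 95 mm from the axis straight towards the card holder, at the height of the plate's top (75 mm above the counter): where the empty place must be brought.
- turntable: Rubber-edged plywood plate that turns either way, no stops, on the stand's axis: 320 mm across, underside 57 mm, top 75 mm above the counter; origin on the axis at its underside, x axis towards the hole. Its rim runs up to 5 mm out of true. Stiff: 5 N along the rim turns it, and it stops when the push stops. A finger grips the rim only while pressed to it (friction about 0.6). Never over 17 N.
- empty_place (a point): Centre of the mouth of the one empty hole, on the plate's top, 95 mm from the axis: a round 20 mm hole right through the plate, with a 1 mm chamfer and free space below.
- shown_balls: The four chrome balls (51 and 59 mm, tops up to 78 mm above the plate) bolted to the plate every 72 degrees, 95 mm from the axis; all within 125 mm of the axis, so the outer 30 mm of the plate is bare. They turn with it; origin on the axis at the plate's top. Not to be touched.
- stock_block: Fixed wooden block 220 x 90 x 62 mm (x, y, z) with two holes 110 mm apart along its x axis, at 55 mm either side of its centre, in which the two loose balls stand; origin at the centre of its underside.
- ball: The smaller loose hitch ball, 0.6 to 0.8 kg: ball 47.6 mm across, centre 40 mm above the origin; 26 mm neck; flange 44 mm across, 10 mm thick, its underside centre is the origin; below it a 19 mm shank 50 mm long, end chamfered 2 mm. z points up. It starts upright, shank loose in one of the block's holes, flange on the block's top 62 mm above the counter.
- big_ball: The larger loose hitch ball in the block's other hole: ball 58.7 mm across, centre 49 mm above its origin (centre of the flange's underside), flange 56 mm, 25 mm shank that does not fit the hole. Stays where it is.
- ball_mount: Bystander: dark steel ball mount lying on the counter, about 320 x 160 x 58 mm, 4 kg.
- hitch_pin: Bystander: bent steel hitch pin lying on the counter, 16 mm thick, about 150 mm long.
- carton: Bystander: closed cardboard carton 110 x 150 x 75 mm on the counter.
Mind the look-alikes: they are no part of the job. What is shaped like the ball but blue, orange or red is not meant.

How it is judged:
By the outcome, as a careful person would: the job done as asked, in the order asked, and still so for the second after the job is handed in, with the robot touching nothing.
It also fails if it takes over 72 s, if anything falls off the work surface, if the arm or the gripper's body presses on something with over 40 N, if the wrist force passes 120 N, or if a joint passes its speed limit or range.

## Robot

A 7-joint arm with a two-finger parallel gripper is mounted at the origin on the work surface. World frame = base frame: x ahead of the robot, y to its left, z up, the work surface at z = 0. Lengths are in m, angles in rad, forces in N, time in s.
With the tool pointing down it reaches from about 0.425 to 0.825 m from the base axis. Payload 3.6 kg.
Tool frame: the origin (TCP) lies on the centre line of the jaws, within the pads' length; the fingertips stand 11 mm ahead of it and the grasp point (between the pads) lies 8 mm behind it (ctrl.tip_extent is the distance from the TCP to the fingertips, in m); z points along the fingers, y is the line along which they close (so a half turn about z gives the same grasp; the last joint's range is limited). The gripper opens to 93 mm and grips with 3 to 60 N. Pads are 15 mm wide; open, the fingers measure 128 mm over their backs; the gripper's body (75 mm by 188 mm) begins 65 mm behind the grasp point.
Start: joints at [1.236, 0.615, -0.013, 1.423, 0.008, 1.103, -0.04], TCP at [0.198, -0.619, 0.23] pointing down, gripper open.
Joint ranges: [-3.12, 3.12], [-0.3, 2.06], [-1.34, 1.32], [0.26, 2.42], [-1.36, 4.5], [0.01, 1.98], [-2.84, 2.84]. Speed limits (rad/s): [2.79, 2.79, 3.14, 3.14, 3.14, 3.14, 3.14].

## Interface

Orientations are given as a unit quaternion [w, x, y, z].
In Python, from cell import ctrl gives the robot as it stands.
- The arm moves only by the tool step_arm, never from a script. Its argument "deltas" is a list of rows, each a list of 2 entries, a list of its own where there are three numbers: the shift along the tool's x, y, z in m, then the turn about the tool's z in degrees. A call has 1 to 20 rows; each row is the pose to reach, as a shift and turn from the pose commanded when the call began, along the tool's axes at that moment; what a row does not reach only later rows make up. A row lasts 1/8 s, in which the tool goes at most 62.5 mm and 10.7 degrees, less where a joint would pass 70% of its speed; a pose out of reach is approached as far as the arm can. A call with a gripper value outside its range is refused whole. "hand" is the finger opening in m, from 0 to 0.093, set as the call begins (left out, the last holds). The fingers move at their own pace and stop on an object; "newtons" is the grip in N (left out, the last holds). Time passes only in rows, so rows that repeat a pose let the fingers close. It gives the time, the measured TCP pose, the force, the opening and the grip force at its end, in the units of the state.
- ctrl.sense(): the state, without advancing time (a new reading comes with each control period).
- ctrl.snapshot(name): name is "side" or "top" or "wrist"; returns a dict with "frame" (420x560x3 uint8, blue, green, red), "intrinsics" (3x3 intrinsics, pixels), "rvec" (rotation vector, rad) and "tvec" (3), from world to camera coordinates, as OpenCV has them; the wrist camera has in their place "mount" (4x4, takes a point from camera to tool coordinates, whose origin is the TCP and whose axes are the flange's). Camera axes: x right, y down, z forward; pixel columns grow to the right and rows downward; lengths in m; the calibration is good to about 2 mm. The wrist camera is an equidistant fisheye: a pixel r from the principal point sees the ray r / f radians off the axis. A picture is of the moment at which its call begins: read the wrist's pose just before it. There is no depth.
- ctrl.close_job(): hands the job in; it is judged then, once.
Trained networks look in a picture, given as the dict that the camera call returned (one of the last four; its "shot" number tells which), for a name from the list of things; names that differ only in an ending like _2 or _b are one class to them, and where a whole thing is asked for, a point or a joint stands for the part that bears it (a point fixed in the world has none). Each returns a list of dicts, best first, with "confidence" (0 to 1); they miss things now and then, are a little off and sometimes report something else, mostly with a low value. They report only what shows in the picture. A call takes as long as a camera call. They do not tell look-alikes from the thing itself.
- ctrl.spot_in(thing, picture): "extent" ([left, top, width, height] in pixels, round what is visible of it).
The state is a dict: "t": time; "q": joint angles; "qd": joint speeds; "joint_torque": joint torques, N m; "position": TCP position; "orientation": TCP orientation; "force": force on the tool from outside, world axes, zero at the start; "moment": the same for the moment, N m; "grip_width": finger opening in m; "gripper_force": force on a finger pad.
Only numpy, scipy, OpenCV 4.12 (cv2) and the standard library are available. Lean on these libraries where they do the work, as an engineer would, in place of code of your own. Each camera call takes 0.05 s, during which the arm holds its last target. There are 200 camera calls.

## Working session

There is one attempt and no reset: what is moved stays moved. The work goes in short steps, Python scripts to look and compute and a tool call to move; the robot and the scene stay as the last step left them, time stands still between calls to the robot, and variables do not carry over. Pictures are saved under pics/ and viewed, at most 10 in all, crops included, and the job is handed in when it is done.

Besides the shell and the picture viewer there is one more tool, called after "Call:" as a command line: name --argument value ..., lists and objects as JSON in quotes. step_arm: Moves the arm, as the interface text tells. Its arguments: {"type":"object","properties":{"deltas":{"type":"array"},"hand":{"type":"number"},"newtons":{"type":"number"}},"required":["deltas"]}

```bash
mkdir -p pics; ls; cat > h.py <<'E'
import numpy as np, cv2
from scipy.spatial.transform import Rotation as R
from cell import ctrl
def pose(s):
    q=s['orientation']; return np.array(s['position']), R.from_quat([q[1],q[2],q[3],q[0]]).as_matrix()
def ray(p,uv,st=None):
    K=np.array(p['intrinsics'])
    if 'mount' in p:
        x=(uv[0]-K[0,2])/K[0,0]; y=(uv[1]-K[1,2])/K[1,1]; r=np.hypot(x,y)+1e-12
        d=np.array([x/r*np.sin(r),y/r*np.sin(r),np.cos(r)])
        M=np.array(p['mount']); t,Rt=st
        return t+Rt@M[:3,3], Rt@M[:3,:3]@d
    d=np.array([(uv[0]-K[0,2])/K[0,0],(uv[1]-K[1,2])/K[1,1],1])
    Rm=cv2.Rodrigues(np.array(p['rvec'],float))[0]; t=np.array(p['tvec'],float).ravel()
    return -Rm.T@t, Rm.T@d
def at(p,uv,z,st=None):
    o,d=ray(p,uv,st); return o+d*(z-o[2])/d[2]
def proj(p,X,st=None):
    K=np.array(p['intrinsics']); X=np.array(X,float)
    if 'mount' in p:
        t,Rt=st; M=np.array(p['mount']); c=M[:3,:3].T@(Rt.T@(X-t)-M[:3,3])
        r=np.arctan2(np.hypot(c[0],c[1]),c[2]); n=np.hypot(c[0],c[1])+1e-12
        return np.array([K[0,2]+K[0,0]*r*c[0]/n,K[1,2]+K[1,1]*r*c[1]/n])
    return cv2.projectPoints(X.reshape(1,3),np.array(p['rvec'],float),np.array(p['tvec'],float),K,None)[0].ravel()
E
python3 - <<'E'
from h import *
s=ctrl.sense(); print(s)
for n in ['top','side']:
    p=ctrl.snapshot(n); cv2.imwrite(f'pics/{n}0.png',p['frame'])
    o,d=ray(p,(280,210)); print(n,p['intrinsics'],o.round(3),d.round(3))
    for th in ['stand','turntable','empty_place','shown_balls','stock_block','ball','big_ball','ball_mount','hitch_pin','carton']:
        print(th,[(np.round(x['extent']).tolist(),round(x['confidence'],2)) for x in ctrl.spot_in(th,p)[:5]])
E
```

```text
pics
{'t': 0.0, 'q': array([ 1.23550106,  0.61591262, -0.01262111,  1.42488836,  0.00808984,
        1.1033497 , -0.04041395]), 'qd': array([ 3.51837355e-04,  3.78422965e-04, -3.92743557e-04, -1.77840722e-03,
        5.69685075e-04, -2.56953067e-05, -2.97403110e-03]), 'joint_torque': array([-1.12828752e-04, -4.58939660e+01,  2.08912916e-01, -1.65750575e+01,
       -6.10881904e-02,  2.04708392e-02,  2.37001586e-04]), 'position': array([ 0.19732943, -0.61853783,  0.22848886]), 'orientation': array([-1.23735215e-03,  9.88099586e-01,  1.53810387e-01, -2.04254878e-04]), 'force': array([-0.12014301,  0.07230853, -0.54579689]), 'moment': array([ 0.02258252, -0.00400145,  0.01164515]), 'gripper_force': 0.0, 'grip_width': 0.0931501152798146}
top [[505.58556075   0.         274.80378322]
 [  0.         505.58556075 205.61502132]
 [  0.           0.           1.        ]] [ 0.377 -0.015  1.644] [ 0.085 -0.005 -0.996]
stand [([280.0, 191.0, 62.0, 66.0], 0.59)]
turntable []
empty_place [([261.0, 137.0, 103.0, 100.0], 0.78), ([188.0, 242.0, 20.0, 9.0], 0.68), ([273.0, 151.0, 64.0, 72.0], 0.27)]
sh
[... 730 characters left out ...]
59), ([234.0, 254.0, 17.0, 28.0], 0.34), ([198.0, 209.0, 17.0, 36.0], 0.2)]
empty_place [([243.0, 148.0, 92.0, 71.0], 0.98), ([265.0, 209.0, 77.0, 28.0], 0.68)]
shown_balls [([249.0, 149.0, 68.0, 58.0], 0.82)]
stock_block [([221.0, 260.0, 79.0, 51.0], 0.85)]
ball [([271.0, 267.0, 14.0, 23.0], 0.85), ([238.0, 303.0, 16.0, 32.0], 0.74), ([280.0, 323.0, 17.0, 27.0], 0.63), ([304.0, 291.0, 18.0, 32.0], 0.58)]
big_ball [([234.0, 253.0, 17.0, 28.0], 0.64)]
ball_mount [([347.0, 131.0, 88.0, 41.0], 0.82), ([270.0, 266.0, 16.0, 24.0], 0.27)]
hitch_pin [([202.0, 212.0, 11.0, 32.0], 0.45)]
carton [([137.0, 293.0, 64.0, 67.0], 0.58), ([221.0, 257.0, 82.0, 56.0], 0.57), ([272.0, 265.0, 17.0, 24.0], 0.2)]
```

```bash
python3 - <<'E'
import cv2
a=cv2.imread('pics/top0.png')[110:330,80:380]; b=cv2.imread('pics/side0.png')[130:370,120:400]
cv2.imwrite('pics/top0c.png',cv2.resize(a,(798,585),interpolation=3))
cv2.imwrite('pics/side0c.png',cv2.resize(b,(700,600),interpolation=3))
E
```

```text
(no output)
```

View pics/top0c.png

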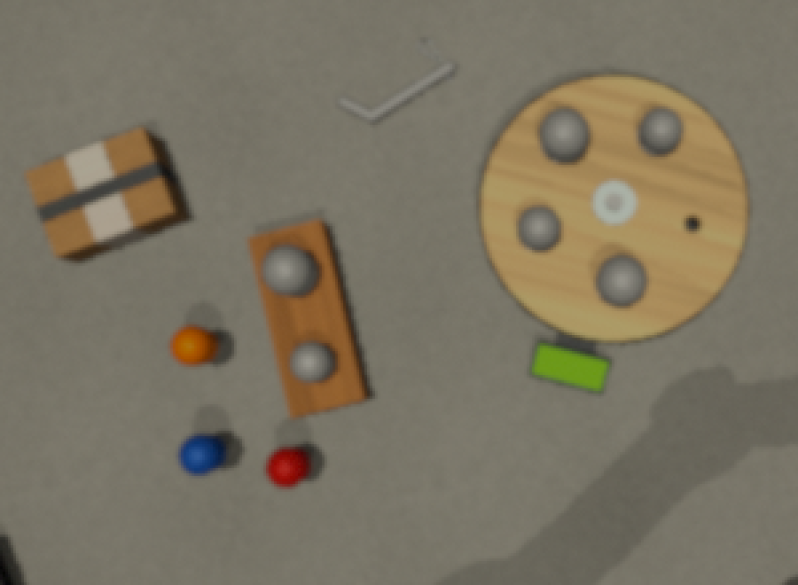

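View pics/side0c.png

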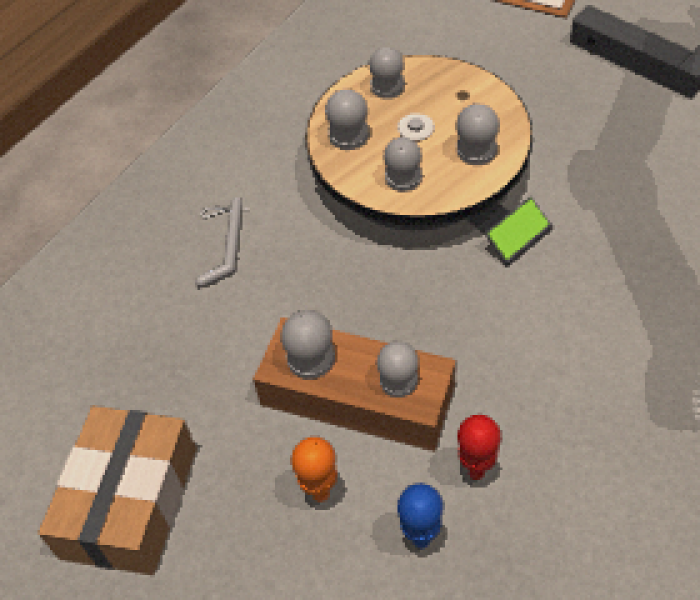

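The top crop shows the plate with its hole at crop (692,224), the axis at (614,203) and the green card holder at (570,368). Candidates for the ball in that crop:
- small chrome ball in the block (313,361)
- big chrome ball in the block (291,270)
- orange (193,345), blue (201,454) and red (288,467) look-alikes
- four bolted chrome balls on the plate

I choose the chrome one at (313,361). The side crop agrees: it is the smaller one, at (398,368).

```bash
python3 - <<'E'
from h import *
p=ctrl.snapshot('top'); q=ctrl.snapshot('side')
T=lambda u,v:(80+u/2.66,110+v/2.66)
S=lambda u,v:(120+u/2.5,130+v/2.5)
def ellp(z,c):pass
for n,t,z in [('axis',(614,203),.077),('plate',(614,208),.075),('hole',(692,224),.075),('card',(570,368),.03),('ball',(313,361),.102),('big',(291,270),.111),('pin',(372,117),.01),('orange',(193,345),.06),('blue',(201,454),.06),('red',(288,467),.06),('blkFL',(290,417),.062),('blkFR',(368,398),.062),('blkBL',(250,237),.062),('blkBR',(322,219),.062),('cartonR',(185,215),.075)]:
    print(n,at(p,T(*t),z).round(4))
for n,t,z in [('axis',(415,126),.077),('hole',(462,95),.075),('card',(520,231),.03),('ball',(398,362),.102),('big',(307,335),.111)]:
    print('side',n,at(q,S(*t),z).round(4))
# plate outline fit from top: wood colour
hsv=cv2.cvtColor(p['frame'],cv2.COLOR_BGR2HSV)
m=cv2.inRange(hsv,(12,60,80),(30,255,255)); 
n,l,st,c=cv2.connectedComponentsWithStats(m); i=1+np.argmax(st[1:,4]); 
pts=cv2.findContours((l==i).astype(np.uint8),0,1)[0][0]; (u,v),r=cv2.minEnclosingCircle(pts); e=cv2.fitEllipse(cv2.convexHull(pts))
print(u,v,r,e,at(p,(u,v),.075),at(p,e[0],.075), np.linalg.norm(at(p,(u+r,v),.075)-at(p,(u,v),.075)))
E
```

```text
axis [ 0.5849 -0.1196  0.077 ]
plate [ 0.5792 -0.1197  0.075 ]
hole [ 0.5608 -0.2112  0.075 ]
card [ 0.392  -0.0699  0.03  ]
ball [0.3976 0.2264 0.102 ]
big [0.5011 0.2523 0.111 ]
pin [0.6991 0.1741 0.01  ]
orange [0.4161 0.3747 0.06  ]
blue [0.2891 0.3618 0.06  ]
red [0.2747 0.2597 0.06  ]
blkFL [0.3327 0.2583 0.062 ]
blkFR [0.3553 0.1674 0.062 ]
blkBL [0.544  0.3103 0.062 ]
blkBR [0.5659 0.2254 0.062 ]
cartonR [0.5683 0.3848 0.075 ]
side axis [ 0.5872 -0.1189  0.077 ]
side hole [ 0.5621 -0.2091  0.075 ]
side card [ 0.3876 -0.0606  0.03  ]
side ball [0.3969 0.23   0.102 ]
side big [0.502  0.2575 0.111 ]
310.4823913574219 187.5429229736328 51.34696960449219 ((310.3172912597656, 187.9087677001953), (101.52745819091797, 102.4853515625), 118.02754211425781) [ 0.58126638 -0.11861441  0.075     ] [ 0.5801111  -0.11809757  0.075     ] 0.16040350020534908
```

Call:
step_arm --deltas '[[[0.145,-0.137,0],-18],[[0.29,-0.274,0],-36],[[0.435,-0.41,0],-54],[[0.581,-0.547,0],-72],[[0.581,-0.547,0],-72],[[0.581,-0.547,0],-72],[[0.581,-0.547,0],-72],[[0.581,-0.547,0],-72],[[0.581,-0.547,0],-72],[[0.581,-0.547,0],-72],[[0.581,-0.547,0],-72],[[0.581,-0.547,0],-72],[[0.581,-0.547,0],-72],[[0.581,-0.547,0],-72],[[0.581,-0.547,0],-72]]' --hand 0

```text
t: 3.08
position: [0.5846, 0.0774, 0.2294]
orientation: [0.0, 0.709, 0.705, -0.001]
force: [-0.2, -0.5, -0.2]
grip_width: 0.0006
gripper_force: 0.0
```

```bash
python3 - <<'E'
from h import *
s=ctrl.sense(); st=pose(s); p=ctrl.snapshot('wrist'); cv2.imwrite('pics/w1.png',p['frame'])
print(s['t'],st[0].round(4),np.degrees(np.arctan2(st[1][1,0],st[1][0,0])),s['force'].round(2),s['q'].round(2),s['grip_width'])
print(p['intrinsics'],np.array(p['mount']).round(3))
for n,X in [('axis',(.585,-.119,.077)),('hole',(.561,-.211,.075)),('card',(.392,-.067,.03)),('ball',(.397,.228,.102)),('rim',(.585,.041,.075))]: print(n,proj(p,X,st).round(1))
E
```

```text
3.075 [0.5846 0.0774 0.2294] 89.64873655927023 [-0.22 -0.47 -0.15] [ 0.1   0.55 -0.43  1.6   0.26  1.05 -0.41] 0.0006346017173252693
[[325.1922621    0.         277.14513557]
 [  0.         325.1922621  212.79357566]
 [  0.           0.           1.        ]] [[ 0.002 -0.965 -0.262  0.073]
 [ 1.     0.001  0.001  0.001]
 [-0.    -0.262  0.965 -0.155]
 [ 0.     0.     0.     1.   ]]
axis [277.3 360.6]
hole [260.2 407. ]
card [134.1 300.1]
ball [82.1 60.5]
rim [276.6 237.2]
```

View pics/w1.png

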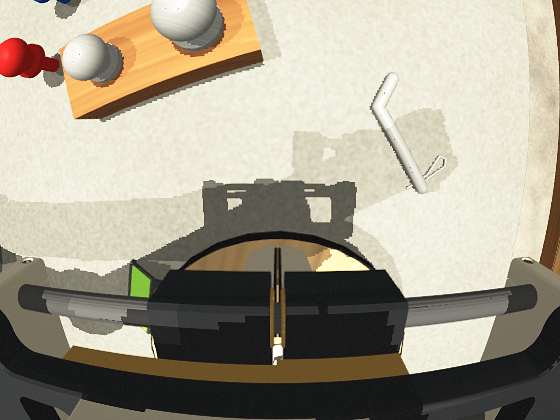

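The wrist picture agrees with the calibration: the rim is at (276,237), the small ball in the block at (91,56). I'll descend outside the rim and close in on it.

Call:
step_arm --deltas '[[[0,0,0.06],0],[[0,0,0.12],0],[[0,0,0.157],0],[[-0.01,0,0.157],0],[[-0.016,0,0.157],0],[[-0.02,0,0.157],0],[[-0.022,0,0.157],0]]'

```text
t: 4.0
position: [0.5856, 0.056, 0.0743]
orientation: [0.001, 0.709, 0.705, 0.001]
force: [0.2, -0.4, -0.5]
grip_width: 0.0006
gripper_force: 0.0
```

Call:
step_arm --deltas '[[[-0.001,0,0],0],[[-0.002,0,0],0],[[-0.002,0,0],0]]'

```text
t: 4.38
position: [0.5847, 0.0546, 0.0727]
orientation: [-0.0, 0.709, 0.705, 0.0]
force: [0.4, 1.0, 0.2]
grip_width: 0.0003
gripper_force: 0.0
```

Call:
step_arm --deltas '[[[-0.001,0,0],0],[[-0.002,0,0],0],[[-0.002,0,0],0]]'

```text
t: 4.75
position: [0.5846, 0.0524, 0.0726]
orientation: [-0.0, 0.709, 0.705, -0.0]
force: [0.7, -0.3, 0.8]
grip_width: 0.0003
gripper_force: 0.0
```

Call:
step_arm --deltas '[[[-0.001,0,0],0],[[-0.002,0,0],0],[[-0.002,0,0],0]]'

```text
t: 5.12
position: [0.5847, 0.0513, 0.0727]
orientation: [-0.0, 0.709, 0.705, 0.0]
force: [0.1, 1.3, -0.7]
grip_width: 0.0005
gripper_force: 0.8
```

Call:
step_arm --deltas '[[[-0.001,0,0],0],[[-0.002,0,0],0],[[-0.002,0,0],0]]'

```text
t: 5.5
position: [0.5846, 0.0512, 0.0727]
orientation: [-0.001, 0.708, 0.706, 0.002]
force: [1.0, 4.4, -1.2]
grip_width: 0.0007
gripper_force: 2.7
```

Call:
step_arm --deltas '[[[-0.0015,0,0],0],[[-0.003,0,0],0],[[-0.0035,0,0],0]]'

```text
t: 5.88
position: [0.5846, 0.051, 0.0728]
orientation: [-0.003, 0.708, 0.706, 0.003]
force: [0.4, 10.0, -2.9]
grip_width: 0.0004
gripper_force: 4.9
```

Call:
step_arm --deltas '[[[-0.0001,0.0057,0],2],[[-0.0004,0.0115,0],4],[[-0.0009,0.0172,0],6],[[-0.0016,0.0229,0],8]]'

```text
t: 6.38
position: [0.6045, 0.0501, 0.0726]
orientation: [-0.005, 0.755, 0.655, 0.001]
force: [-4.6, 10.2, 1.1]
grip_width: 0.0007
gripper_force: 4.7
```

Call:
step_arm --deltas '[[[-0.0013,0.0057,0],2],[[-0.0017,0.0115,0],4],[[-0.0021,0.0172,0],6],[[-0.0028,0.0229,0],8]]'

```text
t: 6.88
position: [0.6278, 0.0462, 0.0727]
orientation: [-0.006, 0.799, 0.601, 0.002]
force: [-3.6, 12.4, -0.7]
grip_width: 0.0003
gripper_force: 5.3
```

```bash
cat >> h.py <<'E'
A=np.array([.585,-.119])
def rim():
    s=ctrl.sense(); X=s['position'][:2]-A; r=np.hypot(*X); u=X/r; F=s['force'][:2]
    print('t',s['t'],'phi',np.degrees(np.arctan2(X[1],X[0])).round(1),'r',r.round(4),'N',F@u,'T',F@np.array([u[1],-u[0]]))
def hole():
    p=ctrl.snapshot('top'); f=cv2.resize(p['frame'],None,fx=4,fy=4,interpolation=cv2.INTER_CUBIC)
    g=f.max(2).astype(float)   # darkest spot near circle r=95mm on plate
    best=[]
    for a in np.arange(0,360,.5):
        u=proj(p,[A[0]+.095*np.cos(np.radians(a)),A[1]+.095*np.sin(np.radians(a)),.073])
        x,y=(np.array(u)*4+1.5).astype(int); best.append((g[y-4:y+5,x-4:x+5].mean(),a))
    best.sort(); print('hole cand',[(round(v),a) for v,a in best[:8]]); return p
E
python3 -c "
from h import *
rim();p=hole();cv2.imwrite('pics/t2.png',p['frame'])"
```

```text
t 6.875 phi 75.5 r 0.1706 N 11.151601417591626 T -6.5892609278256735
hole cand [(54, np.float64(152.0)), (54, np.float64(153.0)), (54, np.float64(152.5)), (54, np.float64(153.5)), (55, np.float64(151.5)), (55, np.float64(154.0)), (55, np.float64(151.0)), (55, np.float64(154.5))]
```

```bash
cat >> h.py <<'E'
def hole2(lo,hi,p=None):
    p=p or ctrl.snapshot('top'); f=cv2.resize(p['frame'],None,fx=4,fy=4,interpolation=cv2.INTER_CUBIC); g=f.max(2).astype(float); o=[]
    for a in np.arange(lo,hi,.5):
        u=proj(p,[A[0]+.095*np.cos(np.radians(a)),A[1]+.095*np.sin(np.radians(a)),.074]); x,y=(u*4+1.5).astype(int); o.append((g[y-4:y+5,x-4:x+5].mean(),a))
    o=np.array(o); w=np.clip(np.median(o[:,0])-15-o[:,0],0,None); print('hole',(w@o[:,1]/w.sum()).round(2) if w.sum() else None,o[:,0].min().round(),np.median(o[:,0])); return p
E
python3 -c "
from h import *
a=cv2.imread('pics/top0.png'); b=ctrl.snapshot('top'); hole2(235,262,b); c=dict(b); c['frame']=a; hole2(243,268,c)
cv2.imwrite('pics/t2c.png',cv2.resize(b['frame'][110:330,200:400],(500,550)))"
```

```text
hole 240.97 60.0 161.09876543209876
hole 256.07 52.0 136.53086419753086
```

View pics/t2c.png

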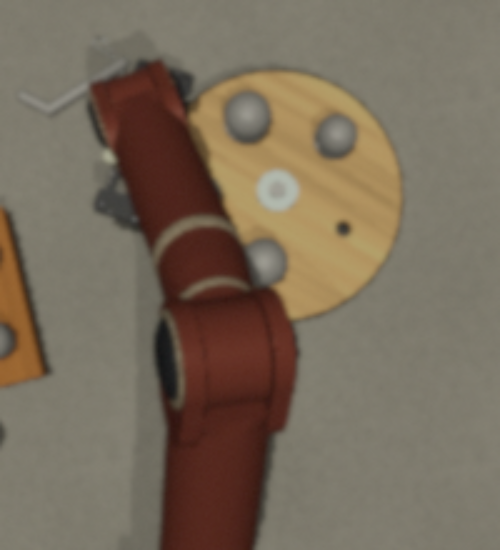

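The plate turned by 15°: the hole moved to crop (343,228), now at about 241°. The grip on the rim holds, so I continue.

Call:
step_arm --deltas '[[[-0.0004,0.0057,0],2],[[-0.0007,0.0115,0],4],[[-0.0012,0.0172,0],6],[[-0.0019,0.0229,0],8],[[-0.0028,0.0286,0],10],[[-0.0039,0.0342,0],12]]'

```text
t: 7.72
position: [0.6611, 0.0342, 0.0728]
orientation: [-0.006, 0.857, 0.515, 0.004]
force: [0.4, 12.5, -2.3]
grip_width: 0.0001
gripper_force: 5.6
```

```bash
python3 -c "
from h import *
rim();hole2(215,243)"
```

```text
t 7.725 phi 63.6 r 0.1711 N 11.429584581952195 T -5.199043903092036
hole 229.53 63.0 152.6604938271605
```

Call:
step_arm --deltas '[[[-0.0001,0.0057,0],2],[[-0.0004,0.0115,0],4],[[-0.0009,0.0172,0],6],[[-0.0016,0.0229,0],8],[[-0.0025,0.0286,0],10],[[-0.0036,0.0342,0],12]]'

```text
t: 8.52
position: [0.6912, 0.0156, 0.0728]
orientation: [-0.006, 0.906, 0.422, 0.005]
force: [3.4, 12.4, -3.9]
grip_width: 0.0001
gripper_force: 5.9
```

```bash
python3 -c "
from h import *
rim();hole2(204,231)"
```

```text
t 8.525 phi 51.7 r 0.1715 N 11.823031680902995 T -5.0280545164477
hole 217.49 63.0 152.5679012345679
```

Call:
step_arm --deltas '[[[-0.0001,0.0057,0],2],[[-0.0004,0.0115,0],4],[[-0.0009,0.0172,0],6],[[-0.0015,0.0229,0],8],[[-0.0023,0.0286,0],10],[[-0.0033,0.0342,0],12]]'

```text
t: 9.32
position: [0.717, -0.0091, 0.0729]
orientation: [-0.006, 0.946, 0.325, 0.006]
force: [5.7, 12.7, -5.0]
grip_width: 0.0001
gripper_force: 6.2
```

Call:
step_arm --deltas '[[[-0.0001,0.0057,0],2],[[-0.0004,0.0115,0],4],[[-0.0009,0.0172,0],6],[[-0.0016,0.0229,0],8],[[-0.0025,0.0286,0],10],[[-0.0036,0.0342,0],12]]'

```text
t: 10.07
position: [0.7371, -0.0388, 0.0729]
orientation: [-0.006, 0.974, 0.224, 0.007]
force: [10.0, 11.0, -6.9]
grip_width: 0.0007
gripper_force: 6.8
```

```bash
python3 -c "
from h import *
rim();p=hole2(178,208)
# card: green
m=cv2.inRange(cv2.cvtColor(p['frame'],cv2.COLOR_BGR2HSV),(40,120,60),(65,255,255)); c=cv2.moments(m,True); e=cv2.minAreaRect(cv2.findNonZero(m))
print(e); b=cv2.boxPoints(e); W=np.array([at(p,x,.03)[:2] for x in b]); print(W.round(4), [np.degrees(np.arctan2(*(W[(i+1)%4]-W[i])[::-1])).round(1) for i in range(4)])
g=at(p,(c['m10']/c['m00'],c['m01']/c['m00']),.03)[:2]; print(g, np.degrees(np.arctan2(*(g-A)[::-1])))
q=ctrl.snapshot('side'); print(ctrl.spot_in('stand',q)[:2]); m=cv2.inRange(cv2.cvtColor(q['frame'],cv2.COLOR_BGR2HSV),(40,120,60),(65,255,255)); c=cv2.moments(m,True); g=at(q,(c['m10']/c['m00'],c['m01']/c['m00']),.03)[:2]; print(g, np.degrees(np.arctan2(*(g-A)[::-1])))
for pp in (p,q):
  m=cv2.inRange(cv2.cvtColor(pp['frame'],cv2.COLOR_BGR2HSV),(0,0,0),(180,255,255))
"
```

```text
t 10.075 phi 27.8 r 0.1719 N 13.968405828870196 T -5.0492200239585046
hole 190.52 58.0 92.01234567901236
((276.7225341796875, 277.97509765625), (165.38937377929688, 555.8169555664062), 87.19754791259766)
[[ 0.5125  0.8913]
 [ 0.6098 -0.8916]
 [ 0.0904 -0.8934]
 [-0.004   0.8363]] [np.float64(-86.9), np.float64(-179.8), np.float64(93.1), np.float64(6.1)]
[ 0.34719519 -0.34314761] -136.693404618034
[{'extent': [306.5, 213.8, 35.5, 24.9], 'confidence': 0.65}]
[ 0.24002908 -1.16542025] -108.24571707749247
```

```bash
python3 -c "
from h import *
p=hole2(186,201); hole2(183,197,p)
for p in (p,ctrl.snapshot('side')):
  f=p['frame'].astype(int); m=((f[...,1]>f[...,2]+40)&(f[...,1]>f[...,0]+50)).astype(np.uint8)
  e=cv2.minAreaRect(cv2.findNonZero(m)); c=cv2.moments(m,True); print(m.sum(),e)
  W=np.array([at(p,x,.03)[:2] for x in cv2.boxPoints(e)]); print(W.round(4), [np.degrees(np.arctan2(*(W[(i+1)%4]-W[i])[::-1])).round(1) for i in range(4)])
  for z in (.025,.034): g=at(p,(c['m10']/c['m00'],c['m01']/c['m00']),z)[:2]; print(g, np.degrees(np.arctan2(*(g-A)[::-1])))
"
```

```text
hole 190.06 55.0 73.75925925925927
hole 189.89 55.0 71.91975308641975Traceback (most recent call last):
  File "<string>", line 6, in <module>
    e=cv2.minAreaRect(cv2.findNonZero(m)); c=cv2.moments(m,True); print(m.sum(),e)
cv2.error: OpenCV(4.12.0) /io/opencv/modules/imgproc/src/convhull.cpp:143: error: (-215:Assertion failed) total >= 0 && (depth == CV_32F || depth == CV_32S) in function 'convexHull'
```

```bash
python3 -c "
from h import *
p=ctrl.snapshot('top')
cv2.imwrite('pics/t3c.png',cv2.resize(p['frame'][125:265,230:380],(640,597),interpolation=3))"
```

```text
(no output)
```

View pics/t3c.png

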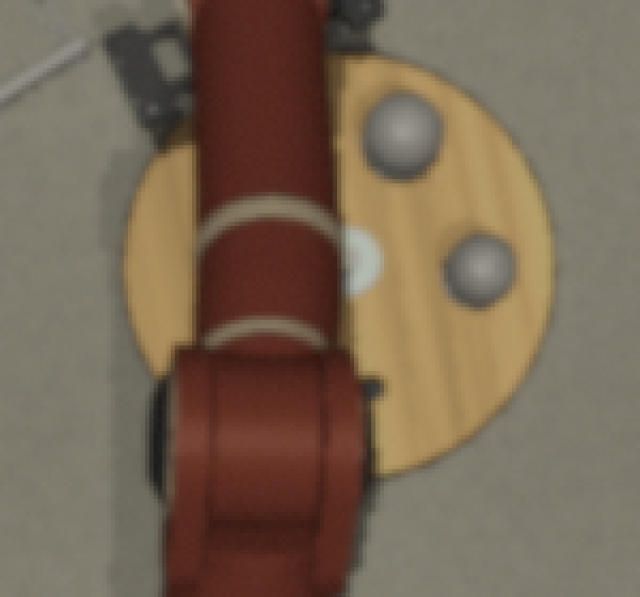

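The arm now half hides the hole, at crop (370,387), and covers the card. I'll take the card's direction from the first pictures instead.

```bash
python3 -c "
from h import *
for n in ('top','side'):
  p=dict(ctrl.snapshot(n)); p['frame']=cv2.imread(f'pics/{n}0.png')
  f=p['frame'].astype(int); m=((f[...,1]>f[...,2]+20)&(f[...,1]>f[...,0]+50)).astype(np.uint8)
  e=cv2.minAreaRect(cv2.findNonZero(m)); c=cv2.moments(m,True); print(m.sum(),e)
  W=np.array([at(p,x,.03)[:2] for x in cv2.boxPoints(e)]); print([np.degrees(np.arctan2(*(W[(i+1)%4]-W[i])[::-1])).round(1) for i in range(4)])
  for z in (.022,.032): g=at(p,(c['m10']/c['m00'],c['m01']/c['m00']),z)[:2]; print(g, np.hypot(*(g-A)),np.degrees(np.arctan2(*(g-A)[::-1])))
"
```

```text
618 ((275.3499450683594, 244.50955200195312), (88.07656860351562, 555.9937744140625), 86.36540222167969)
[np.float64(-86.0), np.float64(-179.0), np.float64(93.9), np.float64(6.9)]
[ 0.42253421 -0.37761257] 0.30541053810708096 -122.13789213945249
[ 0.42225278 -0.37537971] 0.30367287283681094 -122.40696397634542
1036 ((436.1253967285156, 204.2393341064453), (241.86253356933594, 409.1172790527344), 0.5743744969367981)
[np.float64(-61.9), np.float64(-152.4), np.float64(96.8), np.float64(30.5)]
[ 0.41789877 -0.84886696] 0.7487513654027002 -102.89547859484527
[ 0.41453373 -0.83393001] 0.734971883620429 -103.41106522307187
```

Call:
step_arm --deltas '[[[0.0014,0.0057,0],2],[[0.0011,0.0115,0],4],[[0.0006,0.0172,0],6],[[-0.0003,0.0229,0],8],[[-0.0012,0.0286,0],10],[[-0.0023,0.0342,0],12]]'

```text
t: 11.22
position: [0.7507, -0.0731, 0.0735]
orientation: [-0.005, 0.993, 0.121, 0.008]
force: [10.9, 8.9, -5.1]
grip_width: 0.0004
gripper_force: 6.1
```

```bash
python3 -c "
from h import *
rim();hole2(174,194)"
```

```text
t 11.225 phi 15.5 r 0.172 N 12.845431646270873 T -5.645292013835981
hole None 80.0 92.50617283950618
```

```bash
python3 -c "
from h import *
for n in ('top','side'):
  p=dict(ctrl.snapshot(n)); p['frame']=cv2.imread(f'pics/{n}0.png')
  f=p['frame'].astype(int); m=((f[...,1]>f[...,2]+20)&(f[...,1]>f[...,0]+50)).astype(np.uint8)
  k,l,st,cc=cv2.connectedComponentsWithStats(m)
  u0=proj(p,(.39,-.068,.03)); i=1+np.argmin(np.hypot(*(cc[1:]-u0).T)); print(cc[i],st[i])
  e=cv2.minAreaRect(cv2.findNonZero((l==i).astype(np.uint8)))
  W=np.array([at(p,x,.03)[:2] for x in cv2.boxPoints(e)]); print([np.degrees(np.arctan2(*(W[(i+1)%4]-W[i])[::-1])).round(1) for i in range(4)])
  for z in (.022,.032): g=at(p,cc[i],z)[:2]; print(g, np.hypot(*(g-A)),np.degrees(np.arctan2(*(g-A)[::-1])))
"
```

```text
[293.94970414 247.67455621] [280 239  29  18 338]
[np.float64(-14.7), np.float64(-104.6), np.float64(165.0), np.float64(75.5)]
[ 0.39417568 -0.06911929] 0.1972359146160682 165.35088895058263
[ 0.39406909 -0.06878839] 0.19742294166850283 165.265802158248
[326.94197952 221.10580205] [315 210  25  24 293]
[np.float64(-104.8), np.float64(149.1), np.float64(74.2), np.float64(-28.8)]
[ 0.39577215 -0.06964641] 0.19555806748803092 165.38201609597874
[ 0.39262029 -0.06221685] 0.20058484079158384 163.55541020436206
```

Call:
step_arm --deltas '[[[-0.0001,0.0057,0],2],[[-0.0004,0.0115,0],4],[[-0.0009,0.0172,0],6],[[-0.0014,0.0229,0],8],[[-0.0022,0.0286,0],10],[[-0.0033,0.0342,0],12],[[-0.0045,0.0398,0],14],[[-0.006,0.0453,0],16],[[-0.006,0.0453,0],16]]'

```text
t: 12.5
position: [0.7568, -0.1234, 0.0737]
orientation: [-0.002, 1.0, -0.019, 0.009]
force: [12.4, 4.4, -6.1]
grip_width: 0.0004
gripper_force: 6.4
```

```bash
python3 -c "
from h import *
rim();hole2(158,173)"
```

```text
t 12.5 phi -1.5 r 0.1719 N 12.303874674037255 T -4.687212987963486
hole None 97.0 98.41358024691357
```

Call:
step_arm --deltas '[[[0.01,0,0],0],[[0.03,0,0],0],[[0.035,0,-0.05],0],[[0.035,0,-0.11],0],[[0.035,0,-0.16],0],[[0.035,0,-0.16],0],[[0.035,0,-0.16],0]]' --hand 0.08

```text
t: 13.42
position: [0.7836, -0.1291, 0.2317]
orientation: [0.001, 1.0, -0.021, -0.001]
force: [0.6, 0.7, -0.5]
grip_width: 0.0657
gripper_force: 0.0
```

```bash
python3 -c "
from h import *
s=ctrl.sense();st=pose(s);print(s['t'],st[0],np.degrees(np.arctan2(st[1][1,0],st[1][0,0])),s['grip_width'])
def go(x,y,z,psi):
    d=st[1].T@(np.array([x,y,z])-st[0]); print(d.round(4))
go(.49,-.0945,.23,75); hole2(155,175)"
```

```text
13.425 [ 0.78355596 -0.12909582  0.23172429] -2.3596402534207 0.06573946240209032
[-0.2947 -0.0225  0.0025]
hole None 85.0 89.74691358024691
```

Call:
step_arm --deltas '[[[-0.06,-0.004,0],-10],[[-0.12,-0.009,0],-20],[[-0.18,-0.013,0],-30],[[-0.24,-0.018,0],-40],[[-0.295,-0.0225,0],-50],[[-0.295,-0.0225,0],-60],[[-0.295,-0.0225,0],-70],[[-0.295,-0.0225,0],-77.4],[[-0.295,-0.0225,0],-77.4],[[-0.295,-0.0225,0],-77.4]]'

```text
t: 14.72
position: [0.4901, -0.0939, 0.2318]
orientation: [-0.001, 0.793, 0.609, -0.001]
force: [-0.2, 0.0, 0.4]
grip_width: 0.0797
gripper_force: 0.0
```

```bash
python3 -c "
from h import *
s=ctrl.sense();st=pose(s);p=ctrl.snapshot('wrist');cv2.imwrite('pics/w4.png',p['frame'])
print(s['t'],st[0],np.degrees(np.arctan2(st[1][1,0],st[1][0,0])),s['qd'].round(3).max())
for a in (160,165.2,170): print(a,proj(p,[A[0]+.095*np.cos(np.radians(a)),A[1]+.095*np.sin(np.radians(a)),.075],st).round(1))
print(proj(p,[*A,.077],st),proj(p,(.394,-.069,.03),st))
for th in ('empty_place','stand'): print([(np.round(x['extent']).tolist(),round(x['confidence'],2)) for x in ctrl.spot_in(th,p)[:3]])"
```

```text
14.725 [ 0.49005032 -0.09386863  0.23182848] 74.98169078814851 0.006
160 [280.1 193.5]
165.2 [279.7 202. ]
170 [280.1 209.8]
[373.90249093 202.62259835] [190.14969201 193.82697413]
[]
[([177.0, 148.0, 114.0, 87.0], 0.94), ([218.0, 37.0, 283.0, 267.0], 0.6)]
```

View pics/w4.png

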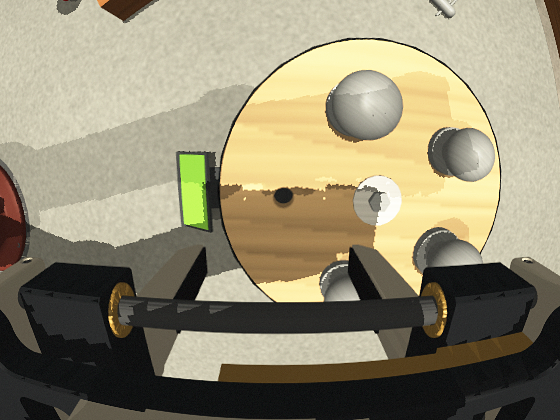

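The wrist view shows the hole at (284,197), the hub at (377,200) and the green card around (195,191). They are nearly in line.

```bash
python3 -c "
from h import *
s=ctrl.sense();st=pose(s);p=ctrl.snapshot('wrist'); f=p['frame']; g=f.max(2)
def blob(m,x,y,w):
    k=np.zeros_like(m);k[y-w:y+w,x-w:x+w]=m[y-w:y+w,x-w:x+w]; c=cv2.moments(k,True); return np.array([c['m10'],c['m01']])/c['m00'],c['m00'],cv2.minAreaRect(cv2.findNonZero(k))
h,a,_=blob((g<50).astype(np.uint8),284,197,14); print(h,a)
hs=cv2.cvtColor(f,cv2.COLOR_BGR2HSV)
b,a2,_=blob(((hs[...,1]<45)&(g>90)).astype(np.uint8),377,200,27); print(b,a2)
fi=f.astype(int); c,a3,e=blob(((fi[...,1]>fi[...,2]+25)&(fi[...,1]>fi[...,0]+50)).astype(np.uint8),195,191,45); print(c,a3,e)
H=at(p,h,.074,st);B=at(p,b,.077,st);C=at(p,c,.03,st);print(H,B,C)
an=lambda v:np.degrees(np.arctan2(v[1],v[0]))
print('hole ang',an(H-B),np.hypot(*(H-B)[:2]),'card ang',an(C-B),np.hypot(*(C-B)[:2]))
W=np.array([at(p,x,.03,st)[:2] for x in cv2.boxPoints(e)]); print([an(W[(i+1)%4]-W[i]).round(1) for i in range(4)])
bl=[(np.round(x['extent']).tolist(),round(x['confidence'],2)) for x in ctrl.spot_in('shown_balls',p)[:3]];print(bl)
"
```

```text
[282.33823529 195.30392157] 204.0
[376.39375685 200.35049288] 1826.0
[192.86807095 190.09977827] 1804.0 ((192.72569274902344, 191.5137176513672), (76.30467987060547, 25.368309020996094), 87.1375961303711)
[ 0.49797467 -0.08903324  0.074     ] [ 0.58890484 -0.11730283  0.077     ] [ 0.39909368 -0.06577109  0.03      ]
hole ang 162.72987337252226 0.09522324025876895 card ang 164.81090850650503 0.19668196545654623
[np.float64(-13.9), np.float64(-104.8), np.float64(168.5), np.float64(74.2)]
[([322.0, 68.0, 179.0, 236.0], 0.81)]
```

The hole is at 162.7° and the front at about 165°, so I'll make a small correction of about +2.3° from the left rim.

Call:
step_arm --deltas '[[[0.05,0.012,0],-5],[[0.1,0.024,0],-10],[[0.15,0.036,0],-15],[[0.193,0.0467,0],-15],[[0.193,0.0467,0.05],-15],[[0.193,0.0467,0.1],-15],[[0.193,0.0467,0.15],-15],[[0.193,0.0467,0.157],-15],[[0.193,0.0467,0.157],-15]]' --hand 0

```text
t: 16.1
position: [0.5862, 0.0811, 0.0765]
orientation: [0.0, 0.707, 0.708, 0.001]
force: [0.4, -0.2, 0.7]
grip_width: 0.0007
gripper_force: 0.0
```

Call:
step_arm --deltas '[[[-0.01,0,0],0],[[-0.018,0,0],0],[[-0.022,0,0],0],[[-0.024,0,0],0],[[-0.026,0,0],0],[[-0.026,0,0],0]]'

```text
t: 16.85
position: [0.5857, 0.0559, 0.076]
orientation: [-0.0, 0.706, 0.708, 0.001]
force: [-0.4, 1.7, 0.8]
grip_width: 0.0003
gripper_force: 0.9
```

Call:
step_arm --deltas '[[[-0.0015,0,0],0],[[-0.003,0,0],0],[[-0.004,0,0],0],[[-0.004,0,0],0]]'

```text
t: 17.35
position: [0.5857, 0.0557, 0.076]
orientation: [-0.002, 0.705, 0.709, 0.003]
force: [-0.3, 7.7, 1.4]
grip_width: 0.0006
gripper_force: 3.8
```

Call:
step_arm --deltas '[[[-0.0012,0,0],0],[[-0.0024,0,0],0],[[-0.0024,-0.003,0],-0.5],[[-0.0025,-0.006,0],-1.2],[[-0.0026,-0.0085,0],-1.8],[[-0.0027,-0.0105,0],-2.4],[[-0.0027,-0.0105,0],-2.4]]'

```text
t: 18.23
position: [0.5781, 0.0554, 0.0763]
orientation: [-0.001, 0.69, 0.724, 0.007]
force: [3.5, 9.8, -3.4]
grip_width: 0.0005
gripper_force: 5.1
```

```bash
python3 -c "
from h import *
rim()"
```

```text
t 18.225 phi 92.3 r 0.1745 N 9.623608794681417 T 3.9097930976033957
```

Call:
step_arm --deltas '[[[0.015,0,0],0],[[0.035,0,0],0],[[0.04,0,-0.06],0],[[0.04,0,-0.12],0],[[0.04,0,-0.155],0],[[0.04,0,-0.155],0],[[0.04,0,-0.155],0]]' --hand 0.08

```text
t: 19.1
position: [0.5722, 0.0877, 0.2296]
orientation: [-0.0, 0.692, 0.722, -0.001]
force: [-0.6, 0.2, -1.4]
grip_width: 0.0656
gripper_force: 0.0
```

```bash
cat >> h.py <<'E'
def go(x,y,z,psi):
    s=ctrl.sense();st=pose(s); k=np.degrees(np.arctan2(st[1][1,0],st[1][0,0])); print(s['t'],st[0].round(4),'psi',k.round(2),'delta',(st[1].T@(np.array([x,y,z])-st[0])).round(4),'turn',(k-psi).round(2))
E
python3 -c "
from h import *
go(.397,.228,.22,14)"
```

```text
19.1 [0.5722 0.0877 0.2296] psi 92.5 delta [ 0.1479 -0.1689  0.0098] turn 78.5
```

Call:
step_arm --deltas '[[[0.04,-0.042,0],10],[[0.08,-0.084,0],20],[[0.12,-0.126,0],30],[[0.148,-0.169,0.005],40],[[0.148,-0.169,0.01],50],[[0.148,-0.169,0.01],60],[[0.148,-0.169,0.01],70],[[0.148,-0.169,0.01],78.5],[[0.148,-0.169,0.01],78.5],[[0.148,-0.169,0.01],78.5]]'

```text
t: 20.35
position: [0.3975, 0.2282, 0.2199]
orientation: [0.0, 0.992, 0.123, -0.001]
force: [0.0, -0.3, 0.6]
grip_width: 0.0801
gripper_force: 0.0
```

```bash
python3 -c "
from h import *
go(.397,.228,.094,14); s=ctrl.sense();st=pose(s);p=ctrl.snapshot('wrist');cv2.imwrite('pics/w5.png',p['frame'])
print(proj(p,(.397,.228,.102),st),[(np.round(x['extent']).tolist(),round(x['confidence'],2)) for x in ctrl.spot_in('ball',p)[:4]])
hole2(155,175)"
```

```text
20.35 [0.3975 0.2282 0.2199] psi 14.12 delta [-0.0002 -0.      0.1259] turn 0.12
[277.59103726 212.85783939] [([246.0, 174.0, 60.0, 65.0], 0.97), ([205.0, 266.0, 38.0, 34.0], 0.9), ([108.0, 126.0, 63.0, 50.0], 0.89), ([112.0, 237.0, 54.0, 54.0], 0.66)]
hole 165.65 68.0 118.96296296296296
```

View pics/w5.png

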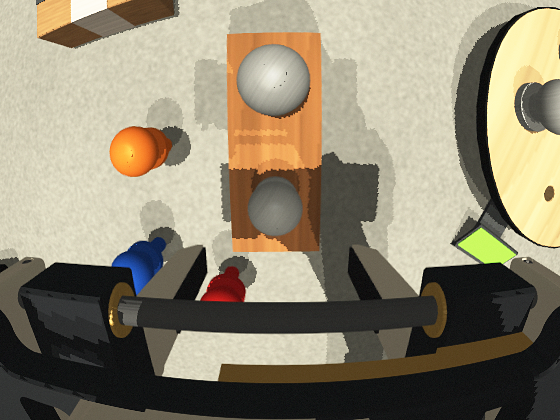

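The close view shows the plain chrome smaller ball at (275,208) in the block, with the big ball at (273,80) beside it and the coloured ones off to the side. The top camera puts the hole at 165.6°, which is facing front. I'll grasp now.

Call:
step_arm --deltas '[[[0.004,-0.002,0.05],0],[[0.004,-0.002,0.09],0],[[0.004,-0.002,0.115],0],[[0.004,-0.002,0.128],0],[[0.004,-0.002,0.128],0]]' --hand 0.08

```text
t: 21.12
position: [0.4013, 0.2313, 0.0923]
orientation: [0.0, 0.993, 0.122, -0.001]
force: [0.7, 0.5, 1.1]
grip_width: 0.0801
gripper_force: 0.0
```

Call:
step_arm --deltas '[[[0,0,0],0],[[0,0,0],0],[[0,0,0],0],[[0,0,0],0],[[0,0,0],0],[[0,0,0],0]]' --hand 0.03 --newtons 35

```text
t: 21.88
position: [0.4016, 0.2314, 0.0931]
orientation: [-0.0, 0.993, 0.122, 0.0]
force: [-0.4, -1.9, 5.1]
grip_width: 0.0461
gripper_force: 35.0
```

Call:
step_arm --deltas '[[[0,0,-0.01],0],[[0,0,-0.03],0],[[0,0,-0.06],0],[[0,0,-0.09],0],[[0,0,-0.12],0],[[0,0,-0.14],0],[[0,0,-0.14],0]]'

```text
t: 22.75
position: [0.4012, 0.2315, 0.2331]
orientation: [-0.0, 0.993, 0.122, 0.001]
force: [0.2, 0.1, -7.7]
grip_width: 0.0465
gripper_force: 35.0
```

```bash
python3 -c "
from h import *
B=A; H=np.array([.498,-.089])
go(.497,-.093,.235,75); s=ctrl.sense(); print(s['force'],s['moment'],s['grip_width'])
q=ctrl.snapshot('side'); st=pose(s); u=proj(q,st[0]-[0,0,.03]).astype(int); print(u)
c=q['frame'][max(0,u[1]-70):u[1]+70,u[0]-60:u[0]+60]; w=ctrl.snapshot('wrist')['frame']
cv2.imwrite('pics/s6.png',np.hstack([cv2.resize(c,(360,420),interpolation=3),cv2.resize(w[100:380,130:430],(440,420))]))"
```

```text
22.75 [0.4012 0.2315 0.2331] psi 14.0 delta [ 0.0144  0.338  -0.0021] turn -61.0
[ 0.23477767  0.11411859 -7.69335642] [ 0.06077995 -0.01903425  0.07224135] 0.04653248454450692
[276 254]
```

View pics/s6.png

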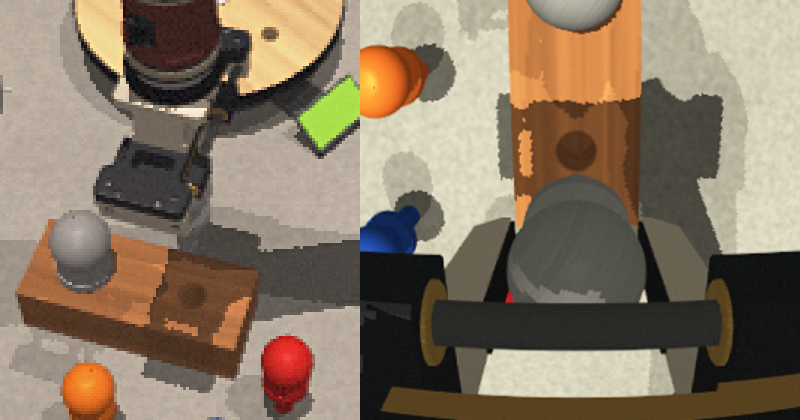

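The side crop shows the block's small hole empty and the big ball still in place; the wrist view shows the ball held between the pads. Moving over the empty place.

Call:
step_arm --deltas '[[[0.002,0.048,0],-9],[[0.004,0.096,0],-18],[[0.006,0.144,0],-27],[[0.008,0.192,0],-36],[[0.01,0.24,0],-45],[[0.012,0.29,0],-54],[[0.0144,0.338,-0.002],-61],[[0.0144,0.338,-0.002],-61],[[0.0144,0.338,-0.002],-61],[[0.0144,0.338,-0.002],-61]]'

```text
t: 24.1
position: [0.4964, -0.0913, 0.2339]
orientation: [-0.001, 0.793, 0.61, -0.0]
force: [0.0, -0.0, -6.2]
grip_width: 0.0464
gripper_force: 35.0
```

```bash
python3 -c "
from h import *
s=ctrl.sense();st=pose(s);p=ctrl.snapshot('wrist'); f=p['frame']; cv2.imwrite('pics/w7.png',f[60:340,110:460]); print(s['t'],st[0],s['qd'].max())
for n,X in (('tcp front',(.497,-.093,.075)),('tcp',(st[0][0],st[0][1],.075)),('flange',(st[0][0],st[0][1],st[0][2]-.027)),('hub',(.5889,-.1173,.077))): print(n,proj(p,X,st).round(1))
x,y=proj(p,(.497,-.093,.075),st).astype(int); g=f.max(2); k=np.zeros_like(g); k[y-16:y+17,x-18:x+19]=(g<55)[y-16:y+17,x-18:x+19]; c=cv2.moments(k,True); h=np.array([c['m10'],c['m01']])/c['m00']; H=at(p,h,.074,st); print(h,c['m00'],H)
d=H[:2]-[.5889,-.1173]; print(np.degrees(np.arctan2(d[1],d[0])),np.hypot(*d)); hole2(155,175)"
```

```text
24.1 [ 0.49638195 -0.09126553  0.23387862] 0.005382844343405883
tcp front [277.5 203.1]
tcp [276.5 201.7]
flange [275.7 251.6]
hub [371.3 204. ]
[277.67346939 202.55102041] 196.0 [ 0.49721712 -0.09267619  0.074     ]
164.9665044531829 0.09493198465393404
hole None 74.0 79.08024691358025
```

View pics/w7.png

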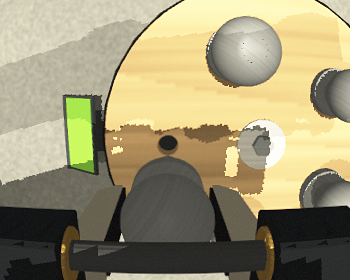

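The hole is at (278,203), i.e. 165.0°, facing front. The flange and ball hang upright.

```bash
python3 -c "
from h import *
s=ctrl.sense();st=pose(s);p=ctrl.snapshot('wrist')
T=lambda x,y,z: proj(p,st[0]+st[1]@np.array([x,y,z]),st).round(1)
for dx in (-.003,0,.003): print(dx,'flange far edge top/bottom face',T(dx+.022,0,.0215),T(dx+.022,0,.0315),'ball far',min((T(dx+.0238*np.cos(a),0,-.0085-.0238*np.sin(a)) for a in np.linspace(-1.5,1.5,60)),key=lambda q:q[1]))
f=p['frame']; print(f[205:245,272:284].mean(1).astype(int).tolist())"
```

```text
-0.003 flange far edge top/bottom face [275.6 224.2] [275.7 219.2] ball far [275.4 236.3]
0 flange far edge top/bottom face [275.6 219.1] [275.7 214.4] ball far [275.4 230.6]
0.003 flange far edge top/bottom face [275.6 214. ] [275.7 209.5] ball far [275.4 224.9]
[[31, 33, 32], [31, 33, 31], [31, 32, 31], [34, 40, 43], [43, 59, 71], [52, 79, 102], [54, 84, 107], [54, 86, 109], [59, 93, 118], [73, 116, 148], [81, 128, 160], [74, 101, 118], [68, 77, 80], [68, 74, 73], [67, 73, 74], [67, 73, 74], [72, 78, 77], [75, 82, 83], [77, 84, 84], [77, 84, 85], [77, 84, 84], [77, 84, 85], [77, 84, 85], [78, 84, 85], [77, 85, 85], [78, 85, 85], [77, 84, 85], [79, 86, 86], [72, 78, 79], [67, 72, 73], [67, 74, 73], [69, 74, 75], [69, 75, 75], [70, 76, 76], [70, 77, 77], [70, 77, 77], [70, 77, 77], [71, 77, 77], [71, 77, 78], [72, 78, 79]]
```

Call:
step_arm --deltas '[[[0,0.0003,0.03],0],[[0,0.0003,0.055],0],[[0,0.0003,0.068],0],[[0,0.0003,0.074],0],[[0,0.0003,0.078],0],[[0,0.0003,0.081],0],[[0,0.0003,0.084],0],[[0,0.0003,0.084],0]]'

```text
t: 25.25
position: [0.4983, -0.0931, 0.1536]
orientation: [0.001, 0.793, 0.609, 0.001]
force: [-2.9, 0.8, 9.7]
grip_width: 0.0463
gripper_force: 35.0
```

Call:
step_arm --deltas '[[[0,0,-0.005],0],[[0,-0.0015,-0.006],0],[[0,-0.0015,-0.006],0]]'

```text
t: 25.62
position: [0.4955, -0.0928, 0.1564]
orientation: [-0.0, 0.793, 0.609, -0.0]
force: [-0.2, -0.0, -5.9]
grip_width: 0.0464
gripper_force: 35.0
```

Call:
step_arm --deltas '[[[0,0,0.003],0],[[0,0,0.006],0],[[0,0,0.008],0],[[0,0,0.01],0],[[0,0,0.01],0]]'

```text
t: 26.25
position: [0.4959, -0.0928, 0.1465]
orientation: [-0.0, 0.793, 0.609, -0.0]
force: [0.6, -0.1, -6.3]
grip_width: 0.0466
gripper_force: 35.0
```

The shank is in the hole without load. Lowering on.

Call:
step_arm --deltas '[[[0,0,0.005],0],[[0,0,0.01],0],[[0,0,0.015],0],[[0,0,0.02],0],[[0,0,0.025],0],[[0,0,0.03],0],[[0,0,0.034],0],[[0,0,0.036],0],[[0,0,0.036],0]]'

```text
t: 27.38
position: [0.4959, -0.0928, 0.1106]
orientation: [-0.0, 0.793, 0.609, -0.0]
force: [0.7, -0.2, -6.3]
grip_width: 0.046
gripper_force: 35.0
```

Call:
step_arm --deltas '[[[0,0,0.001],0],[[0,0,0.002],0],[[0,0,0.003],0],[[0,0,0.003],0]]'

```text
t: 27.88
position: [0.4959, -0.0928, 0.1076]
orientation: [-0.0, 0.793, 0.609, -0.0]
force: [-0.2, -0.1, -6.1]
grip_width: 0.0464
gripper_force: 35.0
```

Call:
step_arm --deltas '[[[0,0,0.001],0],[[0,0,0.002],0],[[0,0,0.002],0]]'

```text
t: 28.25
position: [0.496, -0.0928, 0.1062]
orientation: [0.0, 0.793, 0.609, 0.0]
force: [-1.6, 0.1, -1.0]
grip_width: 0.0463
gripper_force: 35.0
```

Call:
step_arm --deltas '[[[0,0,0.0005],0],[[0,0,0.0005],0]]'

```text
t: 28.5
position: [0.496, -0.0928, 0.1061]
orientation: [0.0, 0.793, 0.609, 0.0]
force: [-3.2, 0.7, 4.8]
grip_width: 0.0465
gripper_force: 35.0
```

Call:
step_arm --deltas '[[[0,0,0],0],[[0,0,0],0],[[0,0,0],0],[[0,0,0],0]]' --hand 0.07

```text
t: 29.0
position: [0.4962, -0.0928, 0.1051]
orientation: [0.0, 0.793, 0.609, 0.0]
force: [-0.3, 0.2, -0.0]
grip_width: 0.0701
gripper_force: 0.0
```

Call:
step_arm --deltas '[[[0,0,-0.03],0],[[0,0,-0.07],0],[[0,0,-0.12],0],[[0,0,-0.14],0],[[0,0,-0.14],0],[[0,0,-0.14],0]]'

```text
t: 29.75
position: [0.4951, -0.0927, 0.244]
orientation: [-0.001, 0.793, 0.609, -0.001]
force: [-0.3, -0.7, 0.1]
grip_width: 0.0699
gripper_force: 0.0
```

```bash
python3 -c "
from h import *
s=ctrl.sense();st=pose(s);p=ctrl.snapshot('wrist');q=ctrl.snapshot('side'); print(s['t'],st[0],s['force'])
u=proj(q,(.497,-.093,.09)).astype(int)
w=cv2.resize(p['frame'][60:340,110:460],(440,352)); c=cv2.resize(q['frame'][u[1]-55:u[1]+55,u[0]-55:u[0]+55],(352,352),interpolation=3)
cv2.imwrite('pics/w8.png',np.hstack([w,c]))
print(proj(p,(.497,-.0925,.115),st).round(1),proj(p,(.497,-.0925,.075),st).round(1))"
```

```text
29.75 [ 0.49511245 -0.09274696  0.24397936] [-0.31432933 -0.71908184  0.09123128]
[278.3 208.3] [278.3 198.6]
```

View pics/w8.png

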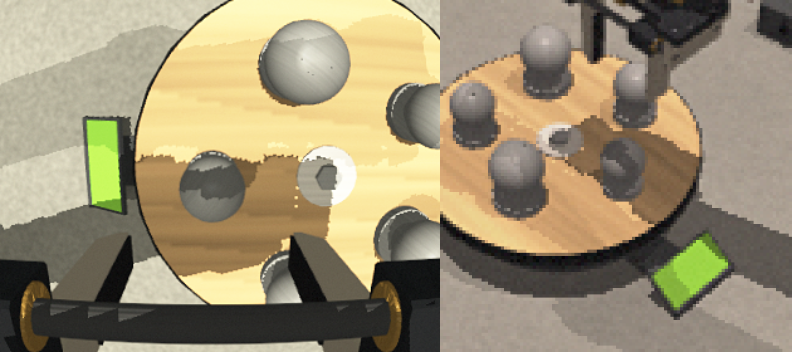

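The ball stands upright and flush in the hole, at (212,187) in the wrist view (left half), in line with the hub (327,176) and the card (105,165). The gripper is clear of everything, so I'm handing in.

```bash
python3 -c "
from cell import ctrl
print(ctrl.close_job())"
```

```text
the job is handed in; nothing more can be done
None
```

The display's empty place was turned to face front (165.0° measured, card at about 165°), the smaller chrome ball stands upright with its flange flush in the hole, and I handed the job in at about 30 s; no verdict came back.

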